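# Key the lamp interlock

### The job

Take the square T-handled key out of its stand, push it fully home in the recessed square socket on top of the lamp supply unit, and turn it clockwise as far as its stop to enable the lamp. Feel for the fit rather than forcing it, leave the key upright in the socket, and leave the dish, slide box and tube rack where they are.

Things in the scene. Friction and masses are not known exactly. Their poses are not given: they have to be found in the camera images.
- key: Loose upright square key, 66 mm tall, 70 g. Steel shank 14 x 14 mm, 46 mm long, no chamfer, under a black T-bar 50 mm long (key's x), 16 mm wide (its y), 20 mm tall (46 to 66 mm above the tip): grip across the 16 mm. Origin: centre of the shank's lower end (tip), z up, shank's sides along x and y. It fits the socket in any of its four quarter turns, with about 4 degrees of play either way.
- stand: Fixed grey plastic stand, 60 x 60 x 32 mm on a 72 mm square foot 6 mm thick. A square blind hole 16 mm wide, 26 mm deep in the middle of its top holds the key, whose bar lies along the stand's x. Origin: centre of its underside, z up.
- unit: Fixed lamp supply unit, a white and grey box 150 mm (its x) by 130 mm (its y) by 110 mm tall, cooling slots in the +x half of its top. A round black collar, 64 mm across with a 43 mm opening, rises 2 mm above the top, its plain wall going down to the socket's disc and concentric with it. Origin: centre of its underside, z up.
- socket (a point): Centre of the socket's mouth, at x -20, y +15, z 102 mm in the unit's frame: 8 mm below the unit's top, 10 mm below the collar's rim. Its axes are the unit's and do not turn. The socket is a square hole 15 mm wide and 18 mm deep, mouth chamfered 2.5 mm, in a 41 mm steel disc that turns about the vertical. Fully home, the key's tip is 18 mm below this point.
- dish: Bystander: clear shallow culture dish with lid, 90 mm across, 16 mm tall, loose. Origin: centre of its underside.
- slidebox: Bystander: white slide box with grey lid, 87 x 62 mm, 34 mm tall, loose. Origin: centre of its underside.
- rack: Bystander: yellow tube rack with blue-capped tubes, 62 x 114 mm, 92 mm tall over the caps, loose. Origin: centre of its underside.
- disc (a point): Centre of the socket's floor, 18 mm below socket; axes as the unit's. The disc's turn is not measured: the square starts anywhere from 25 to 70 degrees counter-clockwise (from above) of the unit's sides. It turns under a friction of up to 0.15 N m, without spring, and stops firmly where the square is parallel to the unit's sides, and 70 degrees counter-clockwise of there.
Not all that is in view belongs to the job. What is shaped like the key but pink is not meant.

How it is judged:
By the outcome, as a careful person would: the job done as asked, in the order asked, and still so for the second after the job is handed in, with the robot touching nothing.
It also fails if it takes over 64 s, if anything falls off the work surface, if the arm or the gripper's body presses on something with over 40 N, if the wrist force passes 120 N, or if a joint passes its speed limit or range.

### The arm

A 6-joint arm with a two-finger parallel gripper is mounted at the origin on the work surface. World frame = base frame: x ahead of the robot, y to its left, z up, the work surface at z = 0. Lengths are in mm, angles in rad, forces in N, time in s.
With the tool pointing down it reaches from about 400 to 925 mm from the base axis. Payload 12.5 kg.
Tool frame: the origin (TCP) lies on the centre line of the jaws, within the pads' length; the fingertips stand 8 mm ahead of it and the grasp point (between the pads) lies 11 mm behind it; z points along the fingers, x is the direction in which the jaws open and shut, and the axes are right-handed (so a half turn about z gives the same grasp; the last joint's range is limited). The gripper opens to 95 mm and grips with 3 to 60 N. Pads are 20 mm wide; open, the fingers measure 119 mm over their backs; the gripper's body (75 mm by 180 mm) begins 59 mm behind the grasp point.
Start: joints at [-1.349, 0.491, 1.559, -0, 1.092, -0.106], TCP at [201.249, -591.73, 222.661] pointing down, gripper open.
Joint ranges: [-3.1, 3.1], [-0.84, 2.19], [0.05, 2.79], [-1.13, 4.28], [0.06, 2.93], [-2.69, 2.69]. Speed limits (rad/s): [2.22, 2.22, 2.79, 3.14, 3.14, 3.14].

### API

Orientations are given as [roll, pitch, yaw] about the fixed x, y, z axes, in that order (R = Rz(yaw) Ry(pitch) Rx(roll)).
In Python, from cell import env gives the robot as it stands. The module is installed in compiled form; this text tells all that it offers.
- The arm moves only by the tool send_rows, never from a script. Its argument "moves" is a list that holds one entry, the list of rows, each a list of 6 numbers: the shift along the tool's x, y, z as a fraction of full scale, then the turn, a rotation vector about the tool's x, y, z as a fraction of full scale. A call has 1 to 12 rows; each row is the pose to reach, as a shift and turn from the pose commanded when the call began, along the tool's axes at that moment; what a row does not reach only later rows make up. Full scale, the value 1, is 0.3 m for a shift and 90 degrees for a turn. A row lasts 1/12 s, in which the tool goes at most 41.7 mm and 7.16 degrees, less where a joint would pass 70% of its speed; a pose out of reach is approached as far as the arm can. A call with a number of a shift or a turn outside -1 to 1 is refused whole. A call with a gripper value outside its range is refused whole. "grip" is the gripper's target within -1 to 1 (shut at 1, half-way at 0, fully open at -1), set as the call begins (left out, the last holds). The fingers move at their own pace and stop on an object; the grip force is fixed at half the most. Time passes only in rows, so rows that repeat a pose let the fingers close. It gives the time, the measured TCP pose, the force and the opening at its end, in the units of the state.
- env.state(): the state, without advancing time (a new reading comes with each control period).
- env.read_camera(name): name is "scene" or "top" or "wrist"; returns a dict with "image" (480x640x3 uint8, red, green, blue), "mtx" (3x3 intrinsics, pixels), "T" (4x4, takes a point from camera to world coordinates); the wrist camera has in their place "mount" (4x4, takes a point from camera to tool coordinates, whose origin is the TCP and whose axes are the tool frame's). Camera axes: x right, y up, looking along -z (the intrinsics and any distortion apply to the point x, -y, -z); pixel columns grow to the right and rows downward; lengths in mm; the calibration is good to about 2 mm. The wrist camera is an equidistant fisheye: a pixel r from the principal point sees the ray r / f radians off the axis. A picture is of the moment at which its call begins: read the wrist's pose just before it. There is no depth.
- env.job_done(): hands the job in, once; it reports no verdict.
Trained networks look in the newest picture that a camera, given by its name, has taken for a name from the list of things; names that differ only in an ending like _2 or _b are one class to them, and where a whole thing is asked for, a point or a joint stands for the part that bears it (a point fixed in the world has none). Each returns a list of dicts, best first, with "confidence" (0 to 1); they miss things now and then, are a little off and sometimes report something else, mostly with a low value. They report only what shows in the picture. A call takes as long as a camera call. They do not tell look-alikes from the thing itself.
- env.look_for(camera, thing): "xy" ([column, row] in pixels, amid what is visible of it).
- env.outline_of(camera, thing): "region" (480x640 bool, what is visible of it) and "xy" ([column, row] in pixels, amid what is visible of it).
The state is a dict: "t": time; "joints": joint angles; "qvel": joint speeds; "tau": joint torques, N m; "eef_pos": TCP position; "tcp_rot": TCP orientation; "ft_force": force on the tool from outside, world axes, zero at the start; "moment": the same for the moment, N m; "opening": opening from 0.0 (shut) to 1.0 (fully open).
Only numpy, scipy, OpenCV 4.12 (cv2) and the standard library are available. Lean on these libraries where they do the work, as an engineer would, in place of code of your own. Each camera call takes 0.05 s, during which the arm holds its last target. There are 200 camera calls.

## Working session

There is one attempt and no reset: what is moved stays moved. The work goes in short steps, Python scripts to look and compute and a tool call to move; the robot and the scene stay as the last step left them, time stands still between calls to the robot, and variables do not carry over. Pictures are saved under pics/ and viewed, about 8 in all and at most 12, crops included, and the job is handed in when it is done.

Besides the shell and the picture viewer there is one more tool, called after "Request:" as name(argument=value, ...) on one line, values as JSON. send_rows: Moves the arm, as the interface text tells. Its arguments: {"type":"object","properties":{"moves":{"type":"array","items":{"type":"array","items":{"type":"array","items":{"type":"number"}}}},"grip":{"type":"number"}},"required":["moves"]}

```bash
mkdir -p pics
cat > h.py <<'E'
import numpy as np, cv2
from cell import env
def ray(c,px):
    K=np.array(c["mtx"]);T=np.array(c["T"])
    d=np.array([(px[0]-K[0,2])/K[0,0],-(px[1]-K[1,2])/K[1,1],-1.])
    return T[:3,3],T[:3,:3]@d
def atz(c,px,z):
    o,d=ray(c,px);return o+d*(z-o[2])/d[2]
def proj(c,P):
    K=np.array(c["mtx"]);T=np.array(c["T"]);p=T[:3,:3].T@(np.array(P)-T[:3,3])
    return np.array([K[0,0]*p[0]/-p[2]+K[0,2],K[1,1]*-p[1]/-p[2]+K[1,2]])
def save(n,im,s=1):
    im=cv2.resize(im,None,fx=s,fy=s,interpolation=cv2.INTER_CUBIC) if s!=1 else im
    cv2.imwrite('pics/'+n,im[:,:,::-1])
E
python3 - <<'E'
from h import *
np.set_printoptions(precision=2,suppress=True)
for n in("scene","top"):
    c=env.read_camera(n);save(n+'0.png',c["image"]);print(n,c["mtx"],c["T"],[k for k in c])
    for t in("key","stand","unit","socket","disc","dish","slidebox","rack"):
        print(t,[(np.round(o["xy"],1).tolist(),round(o["confidence"],2)) for o in env.look_for(n,t)])
print(env.state())
E
```

```text
scene [[589.29   0.   326.57]
 [  0.   589.29 242.9 ]
 [  0.     0.     1.  ]] [[   0.72   -0.51    0.48 1017.44]
 [   0.7     0.54   -0.48 -421.99]
 [  -0.01    0.67    0.74  892.25]
 [   0.      0.      0.      1.  ]] ['image', 'mtx', 'T']
key [([244.5, 251.8], 0.86), ([253.4, 296.1], 0.7), ([201.2, 277.5], 0.58)]
stand [([257.5, 313.3], 0.66)]
unit [([348.5, 264.5], 0.61)]
socket [([348.4, 265.6], 0.79)]
disc [([346.3, 271.2], 0.81)]
dish [([171.2, 358.8], 0.83)]
slidebox [([264.9, 386.4], 0.6), ([253.7, 296.0], 0.53)]
rack [([407.8, 169.4], 0.87)]
top [[548.12   0.   317.  ]
 [  0.   548.12 237.63]
 [  0.     0.     1.  ]] [[  -0.03    1.     -0.07  437.71]
 [  -1.     -0.03    0.01   66.2 ]
 [   0.01    0.07    1.   1004.7 ]
 [   0.      0.      0.      1.  ]] ['image', 'mtx', 'T']
key [([383.6, 252.7], 0.9), ([407.3, 317.3], 0.63), ([352.5, 314.6], 0.57)]
stand [([383.3, 257.1], 0.63), ([291.7, 213.3], 0.42)]
unit [([295.0, 210.9], 0.74)]
socket [([290.6, 209.9], 0.71)]
disc [([293.7, 209.5], 0.95)]
dish [([474.0, 268.8], 0.96), ([385.5, 251.2], 0.69)]
slidebox [([428.9, 183.0], 0.61)]
rack [([112.7, 285.1], 0.9)]
{'t': 0.9, 'joints': array([-1.35,  0.49,  1.56, -0.  ,  1.09, -0.11]), 'qvel': array([-0.,  0.,  0.,  0., -0., -0.]), 'tau': array([  0.  , -61.24, -25.84,   0.07,   0.04,   0.  ]), 'eef_pos': array([ 201.25, -591.74,  222.69]), 'tcp_rot': array([ 3.14, -0.  , -1.24]), 'ft_force': array([ 0.06, -0.15,  0.04]), 'moment': array([ 0.05,  0.09, -0.05]), 'opening': 0.9999697417882656}
```

View pics/scene0.png

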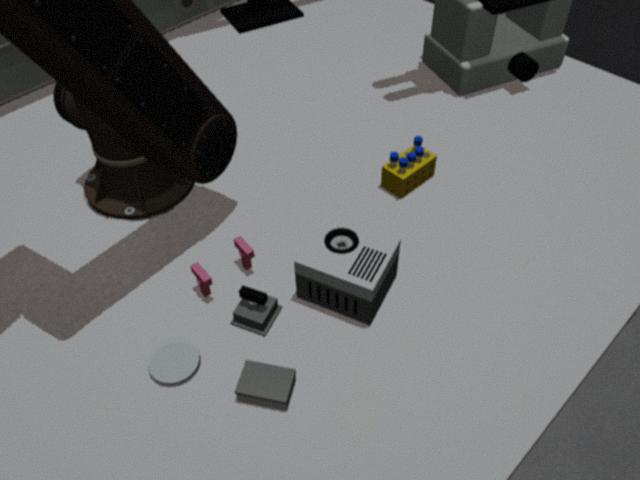

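View pics/top0.png

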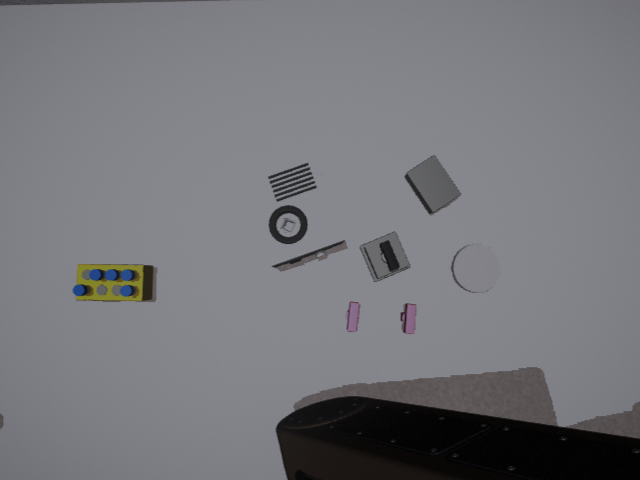

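The black bar is the key, in the stand at scene (253,296) and top (388,254). The two pink look-alikes are at scene (244,252) and (202,279), and top (353,316) and (410,318). The unit's collar is at top (288,224) and its slots at top (292,182).

Run:
```python
from h import *
np.set_printoptions(precision=2,suppress=True)
t=env.read_camera("top");s=env.read_camera("scene")
def dark(c,box,th):
    x0,y0,x1,y1=box;g=c["image"][y0:y1,x0:x1].max(2)
    m=(g<th).astype(np.uint8);n,l,st,ce=cv2.connectedComponentsWithStats(m)
    return [(np.argwhere(l==i)[:,::-1]+[x0,y0]).astype(np.float32) for i in range(1,n) if st[i,4]>25]
for z in(72,78):
  for p in dark(t,(365,230,410,275),45):
    P=np.array([atz(t,q,z)[:2] for q in p],np.float32);print('key top',z,len(p),cv2.minAreaRect(p),cv2.minAreaRect(P))
  for p in dark(s,(232,280,275,308),30):
    P=np.array([atz(s,q,z)[:2] for q in p],np.float32);print('key scene',z,len(p),cv2.minAreaRect(p),P.mean(0))
for p in dark(t,(262,200,314,248),45):
    P=np.array([atz(t,q,112)[:2] for q in p],np.float32);print('collar',len(p),cv2.minEnclosingCircle(P),cv2.fitEllipse(cv2.convexHull(P)))
for p in dark(s,(315,222,366,258),40):
    P=np.array([atz(s,q,112)[:2] for q in p],np.float32);print('collar s',len(p),cv2.minEnclosingCircle(P))
for p in dark(t,(262,158,320,203),75):
    P=np.array([atz(t,q,110)[:2] for q in p],np.float32);v=cv2.fitLine(P,cv2.DIST_L2,0,.01,.01).ravel();print('slot',len(p),v,np.degrees(np.arctan2(v[1],v[0])))
im=t["image"][170:310,250:430];save('crop1.png',np.clip(im.astype(float)*1.5,0,255).astype(np.uint8),4)
st=env.outline_of("top","stand")
for o in st[:1]:
    p=np.argwhere(o["region"])[:,::-1].astype(np.float32);P=np.array([atz(t,q,20)[:2] for q in p],np.float32);print('stand',cv2.minAreaRect(P))
w=env.read_camera("wrist");print(w["mtx"],w["mount"])
```

```text
key top 72 287 ((389.052490234375, 255.47706604003906), (29.317031860351562, 10.364029884338379), 66.37062072753906) ((471.34698486328125, -63.96788024902344), (49.74324417114258, 17.713232040405273), 21.72779655456543)
key scene 72 291 ((252.91064453125, 295.6916198730469), (27.366729736328125, 12.565740585327148), 25.016895294189453) [481.82 -70.74]
key top 78 287 ((389.052490234375, 255.47706604003906), (29.317031860351562, 10.364029884338379), 66.37062072753906) ((471.13067626953125, -63.1305046081543), (49.42323684692383, 17.599273681640625), 21.72779655456543)
key scene 78 291 ((252.91064453125, 295.6916198730469), (27.366729736328125, 12.565740585327148), 25.016895294189453) [485.74 -73.31]
collar 587 ((524.98681640625, 105.54244995117188), 30.700725555419922) ((525.052490234375, 105.43240356445312), (59.9157829284668, 60.91282272338867), 100.2260513305664)
collar s 337 ((528.008544921875, 103.88368225097656), 29.57625389099121)
slot 93 [  0.31  -0.95 614.43 103.28] -71.73801
slot 90 [  0.31  -0.95 607.19 100.09] -71.73342
slot 96 [  0.32  -0.95 599.37  97.95] -71.55077
slot 93 [  0.31  -0.95 591.85  95.55] -72.01377
slot 96 [  0.31  -0.95 584.01  93.67] -71.75101
slot 88 [  0.31  -0.95 576.71  90.42] -72.09726
stand ((472.48095703125, -62.607696533203125), (73.0783920288086, 72.68061065673828), 21.12113380432129)
[[371.65   0.   326.51]
 [  0.   371.65 239.58]
 [  0.     0.     1.  ]] [[   1.      0.      0.     -0.32]
 [   0.     -0.97   -0.25  -70.23]
 [   0.      0.25   -0.97 -161.84]
 [   0.      0.      0.      1.  ]]
```

View pics/crop1.png

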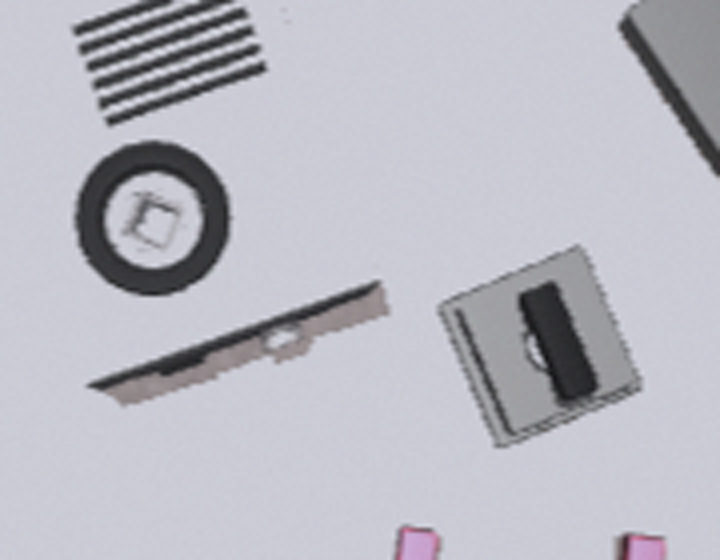

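```bash
cat >> h.py <<'E'
from scipy.spatial.transform import Rotation as Ro
np.set_printoptions(precision=4,suppress=True)
def pose(s=None):
    s=s or env.state();T=np.eye(4);T[:3,:3]=Ro.from_euler('xyz',s["tcp_rot"]).as_matrix();T[:3,3]=s["eef_pos"];return T
def rel(p,yawdeg,T=None):
    T=pose() if T is None else T
    G=Ro.from_euler('xyz',[np.pi,0,np.radians(yawdeg)]).as_matrix()
    return np.r_[T[:3,:3].T@(np.array(p)-T[:3,3])/300, Ro.from_matrix(T[:3,:3].T@G).as_rotvec()/(np.pi/2)]
def tgt(p,yawdeg):
    T=np.eye(4);T[:3,:3]=Ro.from_euler('xyz',[np.pi,0,np.radians(yawdeg)]).as_matrix();T[:3,3]=p;return T
def wray(w,T,px):
    K=np.array(w["mtx"]);M=T@np.array(w["mount"]);v=np.array([(px[0]-K[0,2])/K[0,0],(px[1]-K[1,2])/K[1,1]])
    r=np.linalg.norm(v);d=np.array([v[0]/r*np.sin(r),-v[1]/r*np.sin(r),-np.cos(r)]);return M[:3,3],M[:3,:3]@d
def watz(w,T,px,z):
    o,d=wray(w,T,px);return o+d*(z-o[2])/d[2]
E
python3 - <<'E'
from h import *
A=tgt([340,-330,225],-68.5);print(rel(A[:3,3],-68.5));print(rel([472,-63,200],-68.5,A))
E
```

```text
[-0.6771 -0.7187 -0.0079  0.     -0.0001 -0.0302]
[-0.6668 -0.7356  0.0833  0.      0.      0.    ]
```

Request:
send_rows(moves=[[[-0.34,-0.36,0,0,0,-0.015],[-0.677,-0.719,-0.008,0,0,-0.03],[-0.677,-0.719,-0.008,0,0,-0.03],[-0.677,-0.719,-0.008,0,0,-0.03],[-0.677,-0.719,-0.008,0,0,-0.03],[-0.677,-0.719,-0.008,0,0,-0.03],[-0.677,-0.719,-0.008,0,0,-0.03],[-0.677,-0.719,-0.008,0,0,-0.03],[-0.677,-0.719,-0.008,0,0,-0.03]]], grip=-0.2)

```text
t: 1.85
eef_pos: [341.0, -328.3, 225.5]
tcp_rot: [-3.141, -0.001, -1.192]
ft_force: [-0.1, -0.6, 0.3]
opening: 0.599
```

Request:
send_rows(moves=[[[-0.667,-0.736,0.083,0,0,0],[-0.667,-0.736,0.083,0,0,0],[-0.667,-0.736,0.083,0,0,0],[-0.667,-0.736,0.083,0,0,0],[-0.667,-0.736,0.083,0,0,0],[-0.667,-0.736,0.083,0,0,0],[-0.667,-0.736,0.083,0,0,0],[-0.667,-0.736,0.083,0,0,0],[-0.667,-0.736,0.083,0,0,0],[-0.667,-0.736,0.083,0,0,0],[-0.667,-0.736,0.083,0,0,0]]])

```text
t: 2.77
eef_pos: [472.0, -64.6, 200.1]
tcp_rot: [3.141, -0.0, -1.197]
ft_force: [-0.3, 0.2, 0.4]
opening: 0.597
```

Run:
```python
from h import *
s=env.state();print(s);w=env.read_camera("wrist");save('w1.png',w["image"]);np.savez('w1.npz',im=w["image"],T=pose(s))
```

```text
{'t': 2.7667, 'joints': array([-0.2745,  0.3099,  1.9395, -0.0004,  0.8921,  0.9231]), 'qvel': array([-0.0088, -0.0062,  0.0014,  0.0007,  0.0005,  0.0053]), 'tau': array([  1.0985, -44.6322, -22.105 ,   0.0819,  -0.0467,  -0.0057]), 'eef_pos': array([472.0205, -64.5685, 200.1275]), 'tcp_rot': array([ 3.1414, -0.0003, -1.1974]), 'ft_force': array([-0.2501,  0.2013,  0.4045]), 'moment': array([-0.0086,  0.0357,  0.0009]), 'opening': 0.5968566665286035}
```

View pics/w1.png

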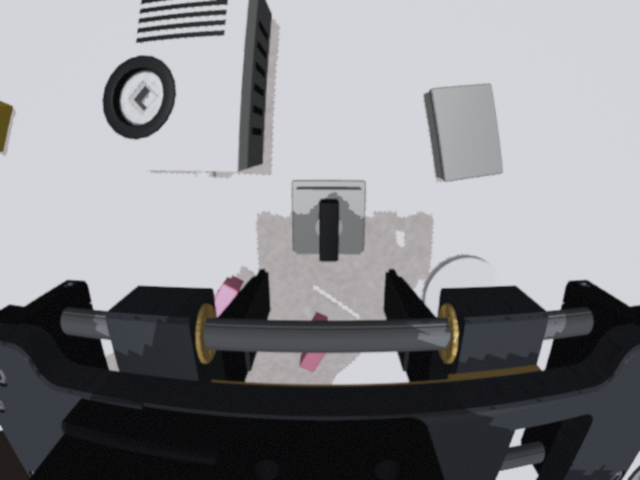

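The close view confirms the black bar in the stand at (329,231), between the open fingers. The collar and socket are at (139,97).

Run:
```python
from h import *
d=np.load('w1.npz');im=d["im"];T=d["T"];w=env.read_camera("wrist");
def wproj(P):
    K=np.array(w["mtx"]);M=T@np.array(w["mount"]);p=M[:3,:3].T@(np.array(P)-M[:3,3]);th=np.arctan2(np.hypot(p[0],p[1]),-p[2]);u=np.array([p[0],-p[1]])/np.hypot(p[0],p[1])*th
    return np.round(u*K[0,0]+[K[0,2],K[1,2]],1)
g=im.max(2)
m=(g<40).astype(np.uint8);m[:180]=0;m[275:]=0;m[:,:305]=0;m[:,355:]=0
n,l,st,ce=cv2.connectedComponentsWithStats(m);i=1+st[1:,4].argmax();p=np.argwhere(l==i)[:,::-1].astype(np.float32)
print(st[i],cv2.minAreaRect(p))
for r in range(196,266,6): q=p[p[:,1]==r][:,0]; print(r,(q.min(),q.max()) if len(q) else None,end=' ')
print()
for z in(6,12):
  c,s_=np.cos(np.radians(21.5)),np.sin(np.radians(21.5))
  for x,y,h in((25,-8,66),(25,8,66),(-25,-8,66),(-25,8,66),(25,8,46),(25,-8,46)):
    print(z,(x,y,h),wproj([472+c*x-s_*y,-63.5+s_*x+c*y,z+h]))
# collar & slots
m=(g[40:150,90:190]<60).astype(np.uint8);n,l,st,ce=cv2.connectedComponentsWithStats(m);i=1+st[1:,4].argmax()
p=np.argwhere(l==i)[:,::-1]+[90,40];P=np.array([watz(w,T,q,112)[:2] for q in p],np.float32);print('collar',cv2.minEnclosingCircle(P),cv2.fitEllipse(cv2.convexHull(P)))
m=(g[0:45,130:232]<70).astype(np.uint8);n,l,st,ce=cv2.connectedComponentsWithStats(m)
for i in range(1,n):
  if st[i,4]>60:
    p=np.argwhere(l==i)[:,::-1]+[130,0];P=np.array([watz(w,T,q,110)[:2] for q in p],np.float32);v=cv2.fitLine(P,2,0,.01,.01).ravel();print('slot',np.degrees(np.arctan2(v[1],v[0])))
cr=cv2.resize(im[50:145,95:185],None,fx=4,fy=4,interpolation=cv2.INTER_CUBIC);c2=cv2.resize(im[170:275,290:370],None,fx=4,fy=4,interpolation=cv2.INTER_CUBIC);c2=np.clip(c2.astype(float)*2,0,255).astype(np.uint8)
H=max(cr.shape[0],c2.shape[0]);o=np.zeros((H,cr.shape[1]+c2.shape[1],3),np.uint8);o[:cr.shape[0],:cr.shape[1]]=cr;o[:c2.shape[0],cr.shape[1]:]=c2;save('crop2.png',o)
```

```text
[ 320  200   18   60 1009] ((328.5, 229.5), (59.0, 17.0), 90.0)
196 None 202 (np.float32(321.0), np.float32(337.0)) 208 (np.float32(320.0), np.float32(337.0)) 214 (np.float32(320.0), np.float32(337.0)) 220 (np.float32(321.0), np.float32(337.0)) 226 (np.float32(321.0), np.float32(336.0)) 232 (np.float32(321.0), np.float32(336.0)) 238 (np.float32(320.0), np.float32(337.0)) 244 (np.float32(320.0), np.float32(337.0)) 250 (np.float32(320.0), np.float32(336.0)) 256 (np.float32(321.0), np.float32(336.0)) 262 None 
6 (25, -8, 66) [335.9 202.1]
6 (25, 8, 66) [315.6 202.1]
6 (-25, -8, 66) [335.7 262.5]
6 (-25, 8, 66) [316.2 262.6]
6 (25, 8, 46) [316.3 198.5]
6 (25, -8, 46) [335.3 198.4]
12 (25, -8, 66) [336.1 203.2]
12 (25, 8, 66) [315.4 203.3]
12 (-25, -8, 66) [335.9 264.8]
12 (-25, 8, 66) [316.  264.9]
12 (25, 8, 46) [316.1 199.5]
12 (25, -8, 46) [335.5 199.5]
collar ((526.5143432617188, 104.50530242919922), 30.58672523498535) ((526.6152954101562, 104.6122817993164), (60.29890823364258, 60.62407684326172), 141.00555419921875)
slot -71.731224
slot -72.045494
slot -71.94704
slot -71.88843
```

View pics/crop2.png

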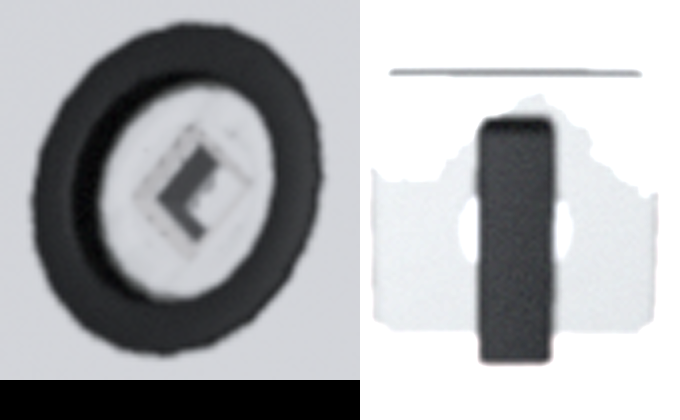

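Run:
```python
from h import *
print(rel([461,79,150],-68.5))
```

```text
[-0.4589 -0.1402  0.1673 -0.     -0.0002 -0.0017]
```

Request:
send_rows(moves=[[[-0.46,-0.14,0.1,0,0,-0.0017],[-0.46,-0.14,0.167,0,0,-0.0017],[-0.46,-0.14,0.167,0,0,-0.0017],[-0.46,-0.14,0.167,0,0,-0.0017],[-0.46,-0.14,0.167,0,0,-0.0017],[-0.46,-0.14,0.167,0,0,-0.0017],[-0.46,-0.14,0.167,0,0,-0.0017],[-0.46,-0.14,0.167,0,0,-0.0017]]])

```text
t: 3.53
eef_pos: [461.3, 79.5, 150.5]
tcp_rot: [-3.141, -0.0, -1.195]
ft_force: [-0.2, 1.0, -0.3]
opening: 0.602
```

Run:
```python
from h import *
s=env.state();T=pose(s);w=env.read_camera("wrist");im=w["image"];print(T[:3,3],s["tcp_rot"]);np.savez('w2.npz',im=im,T=T,mtx=w["mtx"],mount=w["mount"])
K=np.array(w["mtx"]);M=T@np.array(w["mount"])
def wp(P):
    p=(np.asarray(P)-M[:3,3])@M[:3,:3];h=np.hypot(p[...,0],p[...,1]);th=np.arctan2(h,-p[...,2])
    return np.stack([p[...,0]/h*th*K[0,0]+K[0,2],-p[...,1]/h*th*K[1,1]+K[1,2]],-1)
# rectified top-down patches, unit frame, axes: right = unit x, up = unit y
a=np.radians(18.2);c0=np.array([526.,105.]);out=[]
for z in(112,102):
    S=6;r=np.arange(-36,36,1/S);X,Y=np.meshgrid(r,-r)
    P=np.stack([c0[0]+np.cos(a)*X-np.sin(a)*Y,c0[1]+np.sin(a)*X+np.cos(a)*Y,0*X+z],-1);uv=wp(P).astype(np.float32)
    q=cv2.remap(im,uv[...,0],uv[...,1],cv2.INTER_CUBIC);np.save(f'rect{z}.npy',q);out.append(q)
g=out[0].max(2);m=(g<60).astype(np.uint8);n,l,st,ce=cv2.connectedComponentsWithStats(m);i=1+st[1:,4].argmax()
p=np.argwhere(l==i)[:,::-1].astype(np.float32);e=cv2.fitEllipse(cv2.convexHull(p));x=np.array([e[0][0]/6-36,36-e[0][1]/6]);print('collar unit off',x,'diam',np.array(e[1])/6,'world',c0+[np.cos(a)*x[0]-np.sin(a)*x[1],np.sin(a)*x[0]+np.cos(a)*x[1]])
save('crop3.png',cv2.resize(out[1][90:342,90:342],None,fx=2.3,fy=2.3))
```

```text
[461.2558  79.5384 150.5019] [-3.1408 -0.0005 -1.195 ]
collar unit off [0.625  0.5406] diam [45.0372 45.1954] world [526.4249 105.7087]
```

View pics/crop3.png

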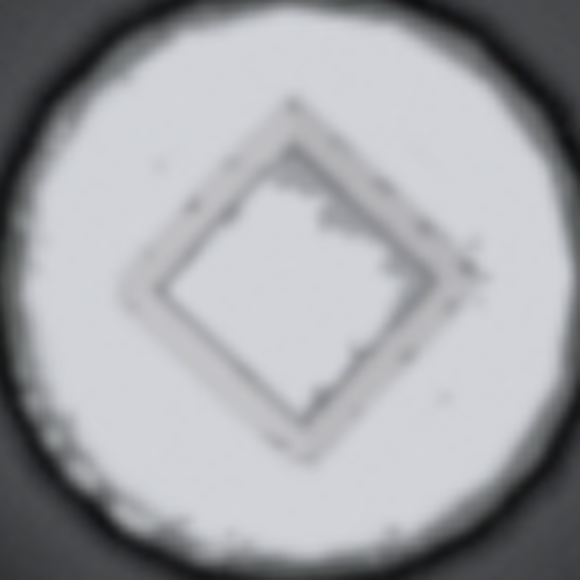

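Run:
```python
from h import *
A=tgt([473,-65.6,110],-68.6);print(rel([473,-65.6,110],-68.6))
```

```text
[ 0.4644  0.1413  0.1352 -0.0006 -0.0003  0.0014]
```

Request:
send_rows(moves=[[[0.464,0.141,0,0,0,0.001],[0.464,0.141,0,0,0,0.001],[0.464,0.141,0,0,0,0.001],[0.464,0.141,0,0,0,0.001],[0.464,0.141,0.135,0,0,0.001],[0.464,0.141,0.135,0,0,0.001],[0.464,0.141,0.135,0,0,0.001],[0.464,0.141,0.135,0,0,0.001],[0.464,0.141,0.135,0,0,0.001],[0.464,0.141,0.135,0,0,0.001]]])

```text
t: 4.42
eef_pos: [473.3, -63.8, 110.9]
tcp_rot: [-3.14, -0.001, -1.194]
ft_force: [-0.4, 0.6, -0.1]
opening: 0.6
```

Run:
```python
from h import *
s=env.state();T=pose(s);w=env.read_camera("wrist");im=w["image"];print(T[:3,3],s["tcp_rot"],rel([473,-65.6,52],-68.6))
save('w3.png',np.clip(cv2.resize(im[180:330,200:460],None,fx=3,fy=3,interpolation=cv2.INTER_CUBIC).astype(float)*1.6,0,255).astype(np.uint8))
```

```text
[473.2924 -63.7794 110.901 ] [-3.1399 -0.0014 -1.1938] [ 0.0052  0.0033  0.1957 -0.001  -0.0008  0.0022]
```

View pics/w3.png

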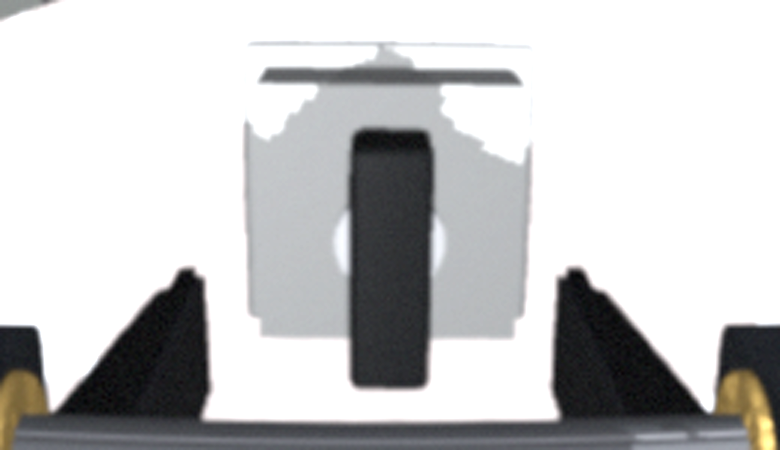

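Run:
```python
from h import *
w=env.read_camera("wrist");T=pose()
for r in (180+152/3,180+386/3): print(watz(w,T,(330.3,r),72),watz(w,T,(330.3,r),78))
print(T[:3,3],rel([474,-65.4,52],-68.6))
```

```text
[495.4346 -56.8079  72.    ] [496.7109 -56.2313  78.    ]
[451.4167 -74.3261  72.    ] [454.0106 -73.2251  78.    ]
[473.1527 -63.8066 110.5248] [ 0.0058 -0.0004  0.1951 -0.0008 -0.0007  0.0021]
```

Request:
send_rows(moves=[[[0.006,0.001,0.06,0,0,0.002],[0.006,0.001,0.12,0,0,0.002],[0.006,0.001,0.17,0,0,0.002],[0.006,0.001,0.195,0,0,0.002],[0.006,0.001,0.195,0,0,0.002],[0.006,0.001,0.195,0,0,0.002],[0.006,0.001,0.195,0,0,0.002]]])

```text
t: 5.1
eef_pos: [473.6, -66.0, 51.8]
tcp_rot: [-3.141, -0.001, -1.198]
ft_force: [0.8, -0.1, 0.5]
opening: 0.601
```

Request:
send_rows(moves=[[[0,0,0,0,0,0],[0,0,0,0,0,0],[0,0,0,0,0,0],[0,0,0,0,0,0],[0,0,0,0,0,0],[0,0,0,0,0,0],[0,0,0,0,0,0],[0,0,0,0,0,0],[0,0,0,0,0,0],[0,0,0,0,0,0]]], grip=1)

```text
t: 5.93
eef_pos: [473.2, -65.9, 51.0]
tcp_rot: [3.142, -0.0, -1.198]
ft_force: [-1.1, -0.0, 1.1]
opening: 0.172
```

Request:
send_rows(moves=[[[0,0,-0.03,0,0,0],[0,0,-0.08,0,0,0],[0,0,-0.16,0,0,0],[0,0,-0.26,0,0,0],[0,0,-0.36,0,0,0],[0,0,-0.43,0,0,0],[0,0,-0.43,0,0,0],[0,0,-0.43,0,0,0]]])

```text
t: 6.6
eef_pos: [473.3, -65.9, 181.2]
tcp_rot: [-3.14, -0.002, -1.198]
ft_force: [-0.2, -1.4, -0.9]
opening: 0.172
```

Run:
```python
from h import *
s=env.state();T=pose(s);w=env.read_camera("wrist");im=w["image"];print(T[:3,3],s["tcp_rot"],s["opening"],s["ft_force"])
save('w4.png',np.clip(cv2.resize(im[200:330,230:430],None,fx=3.5,fy=3.5,interpolation=cv2.INTER_CUBIC).astype(float)*1.6,0,255).astype(np.uint8))
print(rel([526.4,105.7,180],-24.45))
```

```text
[473.2936 -65.92   181.1572] [-3.1397 -0.0016 -1.1978] 0.17231547714836287 [-0.1673 -1.36   -0.8965]
[-0.4675 -0.3746  0.0001 -0.     -0.0002 -0.4909]
```

View pics/w4.png

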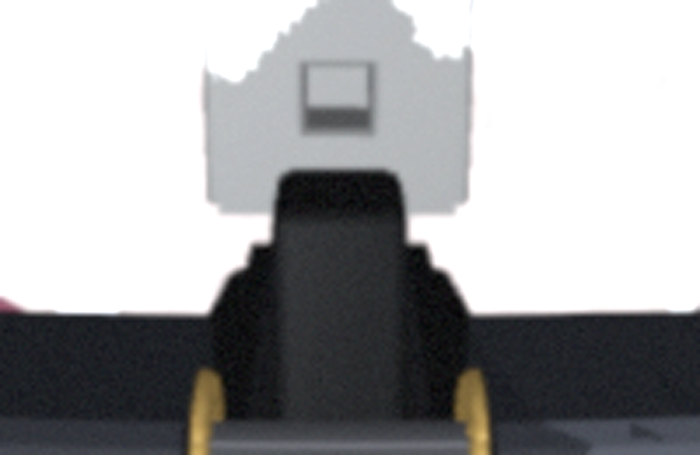

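Run:
```python
from h import *
w=env.read_camera("wrist");T=pose();I=np.eye(4)
print('hole',watz(w,T,(326.9,227.7),32))
for r,z in((200+206/3.5,-21),(200+170/3.5,-1)): print('bar +x end, tool',watz(w,I,(327.2,r),z), 'want y -25')
```

```text
hole [472.7107 -65.4743  32.    ]
bar +x end, tool [ -0.1571 -25.7153 -21.    ] want y -25
bar +x end, tool [ -0.1271 -24.2468  -1.    ] want y -25
```

Request:
send_rows(moves=[[[-0.12,-0.09,0,0,0,-0.08],[-0.24,-0.19,0,0,0,-0.16],[-0.36,-0.29,0,0,0,-0.24],[-0.43,-0.34,0,0,0,-0.32],[-0.4675,-0.3746,0,0,0,-0.4],[-0.4675,-0.3746,0,0,0,-0.46],[-0.4675,-0.3746,0,0,0,-0.49],[-0.4675,-0.3746,0,0,0,-0.49],[-0.4675,-0.3746,0,0,0,-0.49],[-0.4675,-0.3746,0,0,0,-0.49]]])

```text
t: 7.53
eef_pos: [526.5, 105.4, 179.3]
tcp_rot: [3.141, 0.001, -0.431]
ft_force: [-0.2, 0.4, -1.7]
opening: 0.164
```

Run:
```python
from h import *
s=env.state();print(s["eef_pos"],np.degrees(s["tcp_rot"]),s["ft_force"],s["moment"]);print(rel([526.4,105.7,153],-24.45))
```

```text
[526.5085 105.3731 179.3166] [179.9595   0.065  -24.6699] [-0.1766  0.3989 -1.7237] [-0.0213 -0.0722  0.0266]
[-0.0007 -0.0009  0.0877  0.0004  0.0007 -0.0024]
```

Request:
send_rows(moves=[[[0,-0.001,0.04,0,0,-0.002],[0,-0.001,0.08,0,0,-0.002],[0,-0.001,0.1,0,0,-0.002],[0,-0.001,0.1,0,0,-0.002],[0,-0.001,0.1,0,0,-0.002]]])

```text
t: 7.95
eef_pos: [526.9, 105.7, 149.9]
tcp_rot: [3.141, 0.001, -0.426]
ft_force: [-0.6, 0.0, -1.1]
opening: 0.173
```

Request:
send_rows(moves=[[[0,0,0.005,0,0,0],[0,0,0.01,0,0,0],[0,0,0.015,0,0,0],[0,0,0.02,0,0,0],[0,0,0.02,0,0,0]]])

```text
t: 8.37
eef_pos: [526.9, 105.8, 143.9]
tcp_rot: [3.141, -0.0, -0.425]
ft_force: [-0.4, -0.8, -1.3]
opening: 0.166
```

Request:
send_rows(moves=[[[0,0,0.005,0,0,0],[0,0,0.01,0,0,0],[0,0,0.015,0,0,0],[0,0,0.015,0,0,0]]])

```text
t: 8.7
eef_pos: [526.7, 105.8, 139.2]
tcp_rot: [3.141, 0.0, -0.425]
ft_force: [-1.1, -1.7, -2.5]
opening: 0.165
```

Request:
send_rows(moves=[[[0,0,0.006,0,0,0],[0,0,0.012,0,0,0],[0,0,0.018,0,0,0],[0,0,0.02,0,0,0],[0,0,0.02,0,0,0]]])

```text
t: 9.12
eef_pos: [526.7, 105.8, 133.2]
tcp_rot: [3.141, 0.0, -0.425]
ft_force: [-1.0, -4.5, -2.3]
opening: 0.17
```

Request:
send_rows(moves=[[[0,0,0.004,0,0,0],[0,0,0.008,0,0,0],[0,0,0.01,0,0,0],[0,0,0.01,0,0,0]]])

```text
t: 9.45
eef_pos: [526.8, 105.8, 130.4]
tcp_rot: [3.141, 0.0, -0.425]
ft_force: [-1.4, -4.6, 0.6]
opening: 0.167
```

Request:
send_rows(moves=[[[0.0005,0.0012,0.003,0,0,0],[0.0005,0.0012,0.005,0,0,0],[0.0005,0.0012,0.007,0,0,0],[0.0005,0.0012,0.007,0,0,0]]])

```text
t: 9.78
eef_pos: [527.0, 105.6, 129.0]
tcp_rot: [-3.141, -0.001, -0.425]
ft_force: [-3.1, -3.5, 8.3]
opening: 0.167
```

Request:
send_rows(moves=[[[0,0,0.002,0,0,0],[0,0,0.003,0,0,0],[0,0,0.003,0,0,0],[0,0,0.003,0,0,0]]])

```text
t: 10.12
eef_pos: [527.1, 105.6, 128.9]
tcp_rot: [-3.141, -0.001, -0.425]
ft_force: [-5.8, -3.4, 17.8]
opening: 0.166
```

Run:
```python
from h import *
s=env.state();print(s["eef_pos"],np.degrees(s["tcp_rot"]),s["ft_force"],s["moment"])
```

```text
[527.0854 105.6032 128.8822] [-179.9624   -0.0738  -24.3507] [-5.7839 -3.4056 17.8166] [-0.8217  1.1919 -0.0428]
```

Request:
send_rows(moves=[[[-0.0012,0.0005,-0.002,0,0,0],[-0.0012,0.0005,-0.002,0,0,0.04],[-0.0012,0.0005,-0.002,0,0,0.08],[-0.0012,0.0005,-0.002,0,0,0.12],[-0.0012,0.0005,-0.002,0,0,0.16],[-0.0012,0.0005,-0.002,0,0,0.16]]])

```text
t: 10.62
eef_pos: [526.7, 105.4, 128.9]
tcp_rot: [-3.141, -0.001, -0.68]
ft_force: [-4.5, -5.0, 11.9]
opening: 0.165
```

Run:
```python
from h import *
s=env.state();print(s["eef_pos"],np.degrees(s["tcp_rot"]),s["ft_force"],s["moment"])
```

```text
[526.731  105.383  128.9293] [-179.977    -0.0613  -38.9589] [-4.4884 -5.0251 11.8943] [-1.1379  0.7536  0.0239]
```

Request:
send_rows(moves=[[[0,0,-0.001,0,0,0.04],[0,0,-0.001,0,0,0.08],[0,0,-0.001,0,0,0.12],[0,0,-0.001,0,0,0.16],[0,0,-0.001,0,0,0.2],[0,0,-0.001,0,0,0.24],[0,0,-0.001,0,0,0.28],[0,0,-0.001,0,0,0.32],[0,0,-0.001,0,0,0.34],[0,0,-0.001,0,0,0.34]]])

```text
t: 11.45
eef_pos: [526.6, 105.5, 129.0]
tcp_rot: [-3.141, -0.0, -1.212]
ft_force: [-2.9, -5.1, 7.7]
opening: 0.168
```

Run:
```python
from h import *
s=env.state();print(s["eef_pos"],np.degrees(s["tcp_rot"]),s["ft_force"],s["moment"],s["opening"])
```

```text
[526.5859 105.4731 128.9506] [-179.9706   -0.027   -69.4589] [-2.9026 -5.1323  7.6648] [-0.959   0.6988  0.105 ] 0.168458775926441
```

Now small steps into the stop, watching the moment about z.

Request:
send_rows(moves=[[[0,0,0,0,0,0.015],[0,0,0,0,0,0.03],[0,0,0,0,0,0.045],[0,0,0,0,0,0.055],[0,0,0,0,0,0.055]]])

```text
t: 11.87
eef_pos: [526.6, 105.5, 128.9]
tcp_rot: [-3.141, -0.0, -1.297]
ft_force: [-2.8, -4.9, 8.3]
opening: 0.173
```

Run:
```python
from h import *
s=env.state();print(s["eef_pos"],np.degrees(s["tcp_rot"]),s["ft_force"],s["moment"],s["opening"])
```

```text
[526.5792 105.4694 128.9409] [-179.9701   -0.0238  -74.3395] [-2.8249 -4.8698  8.2949] [-0.9497  0.7158  0.1518] 0.17317010752722314
```

Request:
send_rows(moves=[[[0,0,0,0,0,0.01],[0,0,0,0,0,0.02],[0,0,0,0,0,0.03],[0,0,0,0,0,0.03]]])

```text
t: 12.2
eef_pos: [526.5, 105.5, 128.9]
tcp_rot: [-3.141, -0.0, -1.345]
ft_force: [-3.2, -4.6, 8.7]
opening: 0.164
```

Run:
```python
from h import *
s=env.state();print(s["eef_pos"],np.degrees(s["tcp_rot"]),s["ft_force"],s["moment"],s["opening"])
```

```text
[526.5482 105.4929 128.933 ] [-179.9729   -0.0208  -77.0377] [-3.2298 -4.5824  8.7003] [-0.959   0.792   0.1562] 0.16436449363418845
```

Request:
send_rows(moves=[[[0,0,0,0,0,0.01],[0,0,0,0,0,0.02],[0,0,0,0,0,0.03],[0,0,0,0,0,0.03]]])

```text
t: 12.53
eef_pos: [526.6, 105.5, 128.9]
tcp_rot: [-3.141, -0.001, -1.391]
ft_force: [-2.4, -3.7, 8.8]
opening: 0.166
```

Run:
```python
from h import *
s=env.state();print(s["eef_pos"],np.degrees(s["tcp_rot"]),s["ft_force"],s["moment"],s["opening"])
w=env.read_camera("wrist");save('w5.png',np.clip(cv2.resize(w["image"][120:330,190:460],None,fx=2.8,fy=2.8,interpolation=cv2.INTER_CUBIC).astype(float)*1.5,0,255).astype(np.uint8))
```

```text
[526.5582 105.4719 128.9484] [-179.97     -0.0293  -79.7036] [-2.435  -3.7173  8.8462] [-0.9129  0.7091  0.396 ] 0.1664015810937971
```

View pics/w5.png

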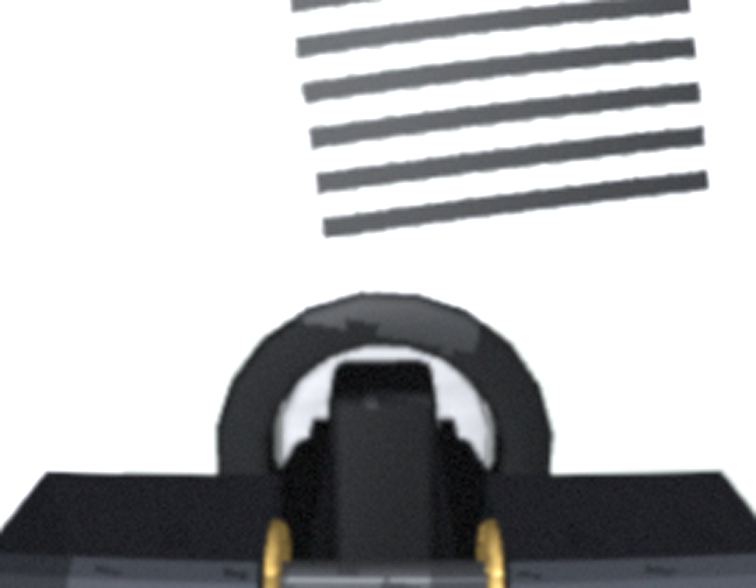

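Request:
send_rows(moves=[[[0,0,0,0,0,0.01],[0,0,0,0,0,0.02],[0,0,0,0,0,0.025],[0,0,0,0,0,0.025]]])

```text
t: 12.92
eef_pos: [526.6, 105.5, 129.0]
tcp_rot: [-3.141, -0.001, -1.429]
ft_force: [-3.0, -3.4, 8.4]
opening: 0.167
```

Run:
```python
from h import *
s=env.state();print(s["eef_pos"],np.degrees(s["tcp_rot"]),s["ft_force"],s["moment"],s["opening"])
```

```text
[526.579  105.5047 128.9566] [-179.9653   -0.0336  -81.9035] [-2.9638 -3.3903  8.4393] [-0.8448  0.76    0.6648] 0.1667589449804092
```

Request:
send_rows(moves=[[[0,0,0,0,0,-0.015],[0,0,0,0,0,-0.03],[0,0,0,0,0,-0.04],[0,0,0,0,0,-0.04]]])

```text
t: 13.25
eef_pos: [526.6, 105.5, 129.0]
tcp_rot: [-3.141, -0.0, -1.366]
ft_force: [-2.8, -3.8, 7.6]
opening: 0.168
```

Request:
send_rows(moves=[[[0,0,0,0,0,0],[0,0,0,0,0,0],[0,0,0,0,0,0],[0,0,0,0,0,0],[0,0,0,0,0,0],[0,0,0,0,0,0]]], grip=0.2)

```text
t: 13.75
eef_pos: [526.5, 105.6, 128.3]
tcp_rot: [-3.142, 0.0, -1.368]
ft_force: [-0.1, -0.4, 0.1]
opening: 0.397
```

Request:
send_rows(moves=[[[0,0,-0.02,0,0,0],[0,0,-0.06,0,0,0],[0,0,-0.12,0,0,0],[0,0,-0.2,0,0,0],[0,0,-0.3,0,0,0],[0,0,-0.3,0,0,0],[0,0,-0.3,0,0,0],[0,0,-0.3,0,0,0]]])

```text
t: 14.42
eef_pos: [526.2, 105.5, 218.2]
tcp_rot: [3.141, -0.0, -1.368]
ft_force: [-0.9, 0.9, -0.4]
opening: 0.399
```

Run:
```python
from h import *
s=env.state();T=pose(s);w=env.read_camera("wrist");im=w["image"];print(s["eef_pos"],np.degrees(s["tcp_rot"]),s["ft_force"],s["moment"],s["opening"])
K=np.array(w["mtx"]);M=T@np.array(w["mount"])
def wp(P):
    p=(np.asarray(P)-M[:3,3])@M[:3,:3];h=np.hypot(p[...,0],p[...,1]);th=np.arctan2(h,-p[...,2])
    return np.stack([p[...,0]/h*th*K[0,0]+K[0,2],-p[...,1]/h*th*K[1,1]+K[1,2]],-1)
a=np.radians(18.15);S=8;r=np.arange(-36,36,1/S);X,Y=np.meshgrid(r,-r)
P=np.stack([526.5+np.cos(a)*X-np.sin(a)*Y,105.6+np.sin(a)*X+np.cos(a)*Y,0*X+150],-1);uv=wp(P).astype(np.float32)
q=cv2.remap(im,uv[...,0],uv[...,1],cv2.INTER_CUBIC);save('crop5.png',np.clip(q.astype(float)*1.8,0,255).astype(np.uint8))
```

```text
[526.1706 105.5146 218.2494] [179.992   -0.0047 -78.3553] [-0.9165  0.9495 -0.4155] [ 0.0302 -0.0001 -0.0033] 0.39870437246045526
```

View pics/crop5.png

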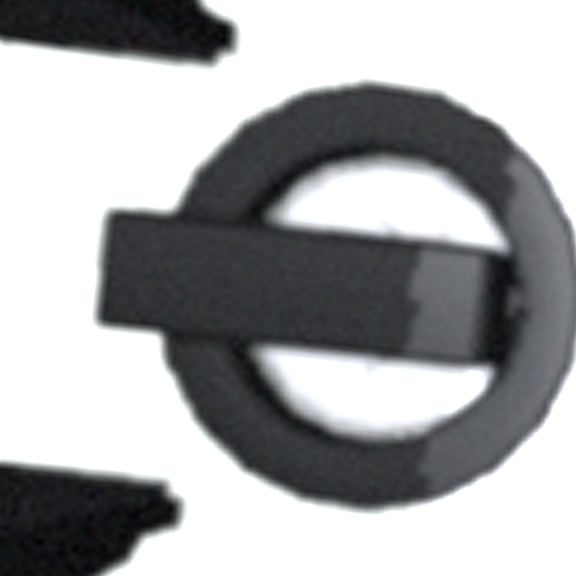

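Run:
```python
from h import *
t=env.read_camera("top")
for n in("dish","slidebox","rack"): print(n,[np.round(o["xy"]).tolist() for o in env.look_for("top",n)][:1])
print(env.job_done())
```

```text
dish [[476.0, 269.0]]
slidebox [[431.0, 182.0]]
rack [[111.0, 284.0]]
the job is handed in; nothing more can be done
None
```

The black key is out of its stand, fully home in the socket and turned clockwise to the stop. It stands free and upright, and I handed the job in at about 14.5 s of the 64 s allowed.

- **Seating:** the key went in with at most about 6 N sideways. It met the floor at TCP z 128.9 mm, where about 129 was expected. The push rose from 8 to 18 N with no further travel.
- **Stop:** while the disc turned, the moment stayed at friction level, about 0.15 N m. It then climbed to 0.40 and 0.66 N m as I kept turning, which is the firm stop. I eased off before letting go.
- **After release:** the arm is clear of the key, and the wrist picture shows the key standing in the collar with its bar about 5.6° clockwise of the unit's sides. That is about 1.3° more than the roughly 4° of play allows with the disc at its stop. I put the difference down to measurement error, and it fits the disc being at its stop.
- **Bystanders:** in the top camera the dish, slide box and rack appear within about 2 pixels of where they started, which is detector noise.

The bar measured 47.5 mm in the last picture instead of 50. The same method read 47.4 mm while the key was still in its stand, so I did not take it as a height error.

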